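# Show the vase's seal to the inspection camera with the swivel mirror

## Robot

A 6-joint arm with a two-finger parallel gripper is mounted at the origin on the work surface. World frame = base frame: x ahead of the robot, y to its left, z up, the work surface at z = 0. Lengths are in mm, angles in rad, forces in N, time in s.
With the tool pointing down it reaches from about 350 to 875 mm from the base axis. Payload 15.5 kg.
Tool frame: the origin (TCP) lies at the very end of the fingers, on their centre line; the grasp point (between the pads) lies env.grip_point_offset behind it (env.grip_point_offset is the distance from the TCP to the grasp point, in mm); x points along the fingers, y is the direction in which the jaws open and shut, and the axes are right-handed (so a half turn about x gives the same grasp; the last joint's range is limited). The gripper opens to 85 mm and grips with 20 to 120 N. Pads are 22 mm wide; open, the fingers measure 114 mm over their backs; the gripper's body (76 mm by 85 mm) begins 54 mm behind the grasp point. The pads swing forward as they close: fully open they stand 13 mm farther back than shut.
Start: joints at [1.006, 0.494, 1.345, -0, 1.302, -0.096], TCP at [282.381, 557.573, 231.277] pointing down, gripper open.
Joint ranges: [-2.91, 2.91], [-0.82, 2.16], [0.22, 2.67], [-1.22, 4.37], [0.12, 2.79], [-3.08, 3.08]. Speed limits (rad/s): [1.89, 1.89, 2.57, 3.01, 3.01, 3.01].

## Interface

Orientations are given as a unit quaternion [w, x, y, z].
In Python, from workcell import env gives the robot as it stands. The module is installed in compiled form; this text tells all that it offers.
- The arm moves only by the tool carry_out, never from a script. Its argument "rows" is a list of rows, each a list of 3 entries, a list of its own where there are three numbers: the closure in counts, from 0 (fully open) to 255 (shut), then the shift along the tool's x, y, z in mm, then the turn about the tool's x in rad. In form: [[hand, [dx, dy, dz], turn], ...]. A call has 1 to 8 rows; each row shifts and turns the commanded pose from where the row before left it, along the tool's axes as they then stand; what a row does not reach is not made up. A row lasts 1/8 s, in which the tool goes at most 62.5 mm and 10.7 degrees, less where a joint would pass 70% of its speed; a pose out of reach is approached as far as the arm can. A call with a gripper value outside its range is refused whole. The fingers move at their own pace and stop on an object; "newtons" is the grip in N (left out, the last holds). Time passes only in rows, so rows that do not move let the fingers close. It gives the time, the measured TCP pose, the force and the opening at its end, in the units of the state.
- env.get_obs(): the state, without advancing time (a new reading comes with each control period).
- env.get_image(name): name is "side" or "top"; returns the picture (480x640x3 uint8, blue, green, red); there is no depth.
- env.get_calibration(name): a dict with "fovy" (degrees; the focal length in pixels is half the picture's height over the tangent of half this angle, whatever the lens; pixels are square), "cx", "cy" (the principal point, pixels), "dist_coeffs" ([k1, k2, p1, p2, k3] as OpenCV has them; the pictures are not rectified), "camera_from_world" (4x4, takes a point from world to camera coordinates). Camera axes: x right, y up, looking along -z (the intrinsics and any distortion apply to the point x, -y, -z); pixel columns grow to the right and rows downward; lengths in mm; the calibration is good to about 2 mm. A picture is of the moment at which its call begins. get_calibration takes no time and is no camera call.
- env.sign_off(): hands the job in, once; it reports no verdict.
Trained networks look in the newest picture that a camera, given by its name, has taken for a name from the list of things; names that differ only in an ending like _2 or _b are one class to them, and where a whole thing is asked for, a point or a joint stands for the part that bears it (a point fixed in the world has none). Each returns a list of dicts, best first, with "p" (0 to 1); they miss things now and then, are a little off and sometimes report something else, mostly with a low value. They report only what shows in the picture. A call takes as long as a camera call. They do not tell look-alikes from the thing itself.
- env.cut_out(label, camera): "pixels" (480x640 bool, what is visible of it) and "box" ([left, top, width, height] in pixels, round what is visible of it).
- env.landmark_of(label, camera): "xy" ([column, row] in pixels: a listed point, or the origin of a listed thing).
The state is a dict: "t": time; "qpos": joint angles; "dq": joint speeds; "effort": joint torques, N m; "tool_pos": TCP position; "orientation": TCP orientation; "contact_force": force on the tool from outside, world axes, zero at the start; "moment": the same for the moment, N m; "gripper_width": finger opening in mm.
Only numpy, scipy, OpenCV 4.12 (cv2) and the standard library are available. Lean on these libraries where they do the work, as an engineer would, in place of code of your own. Each camera call takes 0.05 s, during which the arm holds its last target.

## Task

Handling it gently with a light grip, stand the small bud vase upright in the middle of the banding wheel with its raised square seal facing the swivel mirror, and let go of it. Then take the mirror by the tab on its top, lightly, and turn it until the camera on the stand sees the seal in the middle of the mirror; the mirror springs back, so finish while still holding it at that angle. Leave everything else on the table where it is.

Things in the scene. Friction and masses are not known exactly. Their poses are not given: they have to be found in the camera images.
- vase_mid (a point): the bud vase: brown unglazed clay, 118 mm high, belly 72 mm, foot 50 mm wide, straight round neck 27 mm wide from 86 to 118 mm above the foot; 0.2 to 0.35 kg, fragile: finger contact forces on it, summed over both, must stay under 140 N (a grip of 40 N is safe); never dropped. Point on its axis 59 mm above the foot; z is its axis, x points out through the seal
- seal (a point): middle of the outer face of the seal: a square clay boss 24 x 24 mm standing 11 mm proud of the vase's belly, 47 mm from the vase's axis and 50 mm above its foot; x points outward from the vase
- wheel_top (a point): centre of the top face of the banding wheel: a low metal turntable 160 mm wide, top 60 mm above the table, a 64 mm ring engraved at its centre; it is fixed and does not turn. The vase must be set down gently: less than 60 N between vase and wheel at any moment
- pivot (a point): point of the mirror's upright swivel axis at the middle of the glass, 110 mm above the table, on the inspection stand (wooden base fixed to the table, mirror at one end, camera at the other); x points to the camera's lens, z up. Lens and, once the vase is on the wheel, seal are at this same height
- lens (a point): front of the camera's lens: black camera on a 0.13 m tall post, 180 mm from the swivel axis, looking straight at the glass
- mirror (a joint): turn of the mirror about its upright axis, rad, 0 to 1.4, growing anticlockwise from above. At 0, where a weak spring (0.02 to 0.06 N m) returns it, the glass (78 mm wide, 88 high, in a dark wooden frame 98 mm wide) faces the lens squarely; at q its normal has turned by q from the lens towards the wheel's side
- tab (a point): grip point of the upright wooden tab on top of the mirror frame, on the swivel axis, 185 mm above the table. The tab is 8 mm thick, 36 mm wide, from 153 to 203 mm above the table, in the plane of the glass. x is the glass's normal (through the tab's thickness), y runs along the tab. Same force limit as the vase
- view: no solid: the camera's line of view after the mirror. Origin at the pivot point; x is the direction in which the camera looks by way of the mirror: at mirror value q, 2q anticlockwise from the lens direction. The seal shows in the middle of the mirror when x points at it, i.e. the glass's normal halves the angle lens-pivot-seal
- cup: bystander to leave alone (not moved by more than 30 mm): white handleless cup, 68 mm wide, 72 mm high; origin at the middle of its underside
- dish: bystander to leave alone (not moved by more than 30 mm): blue bowl, 90 mm wide, 40 mm high; origin at the middle of its underside
- jar: bystander to leave alone (not moved by more than 30 mm): amber glaze jar, 52 mm wide, 70 mm high; origin at the middle of its underside
- rib: bystander to leave alone (not moved by more than 30 mm): flat wooden rib 45 x 90 x 6 mm; origin at the middle of its underside
- brush: bystander to leave alone (not moved by more than 30 mm): glaze brush lying flat; origin at the middle of its underside
- bat: bystander to leave alone (not moved by more than 30 mm): square plywood bat 110 x 110 x 12 mm; origin at the middle of its underside
There are look-alikes about, which are no part of the job. Of the things that look like the part that bears wheel_top, the middle-sized one is meant.

How it is judged:
By the outcome, as a careful person would: the job done as asked, in the order asked, and still so for the second after the job is handed in, while the arm keeps its last pose, push and grip.
It also fails if it takes over 58 s, if anything falls off the work surface, if the arm or the gripper's body presses on something with over 40 N, if the wrist force passes 120 N, or if a joint passes its speed limit or range.

## Working session

There is one attempt and no reset: what is moved stays moved. The work goes in short steps, Python scripts to look and compute and a tool call to move; the robot and the scene stay as the last step left them, time stands still between calls to the robot, and variables do not carry over. Pictures are saved under pics/ and viewed, and the job is handed in when it is done.

Besides the shell and the picture viewer there is one more tool, called after "Call:" as a command line: name --argument value ..., lists and objects as JSON in quotes. carry_out: Moves the arm, as the interface text tells. Its arguments: {"type":"object","properties":{"rows":{"type":"array","items":{"type":"array"}},"newtons":{"type":"number"}},"required":["rows"]}

```bash
mkdir -p pics; python3 - <<'E'
from workcell import env
import cv2,numpy as np
o=env.get_obs();print({k:np.round(v,3).tolist() for k,v in o.items()},env.grip_point_offset)
for c in("side","top"):
    im=env.get_image(c);cv2.imwrite(f"pics/{c}0.png",im);k=env.get_calibration(c);print(c,k)
E
```

```text
{'t': 0.0, 'qpos': [1.007, 0.494, 1.346, 0.0, 1.302, -0.096], 'dq': [0.001, -0.001, 0.003, 0.001, 0.0, 0.001], 'effort': [0.001, -88.217, -38.387, -0.0, 0.01, 0.0], 'tool_pos': [282.182, 557.282, 230.696], 'orientation': [0.688, 0.164, 0.688, -0.165], 'contact_force': [0.2, -0.231, 0.717], 'moment': [-0.019, 0.028, -0.005], 'gripper_width': 85.114} 18.700000000000003
side {'fovy': 46.31590897632613, 'cx': 314.4058905730645, 'cy': 238.2119100083467, 'dist_coeffs': array([-0.05921874,  0.        ,  0.        ,  0.        ,  0.        ]), 'camera_from_world': array([[ 9.90202891e-01, -1.38257726e-01, -1.95713242e-02,
        -4.91670747e+02],
       [ 8.62705691e-02,  4.95522920e-01,  8.64299962e-01,
        -1.48084907e+02],
       [-1.09798108e-01, -8.57520750e-01,  5.02595800e-01,
        -1.29973942e+03],
       [ 0.00000000e+00,  0.00000000e+00,  0.00000000e+00,
         1.00000000e+00]])}
top {'fovy': 48.73758800902669, 'cx': 318.23001503853305, 'cy': 241.09470598036427, 'dist_coeffs': array([0.03012393, 0.        , 0.        , 0.        , 0.        ]), 'camera_from_world': array([[ 3.91952540e-03, -9.99820373e-01, -1.85434101e-02,
        -2.79708924e+01],
       [ 9.86030928e-01,  7.76312727e-04,  1.66560517e-01,
        -5.04463652e+02],
       [-1.66516203e-01, -1.89372141e-02,  9.85856854e-01,
        -1.20932656e+03],
       [ 0.00000000e+00,  0.00000000e+00,  0.00000000e+00,
         1.00000000e+00]])}
```

View pics/side0.png

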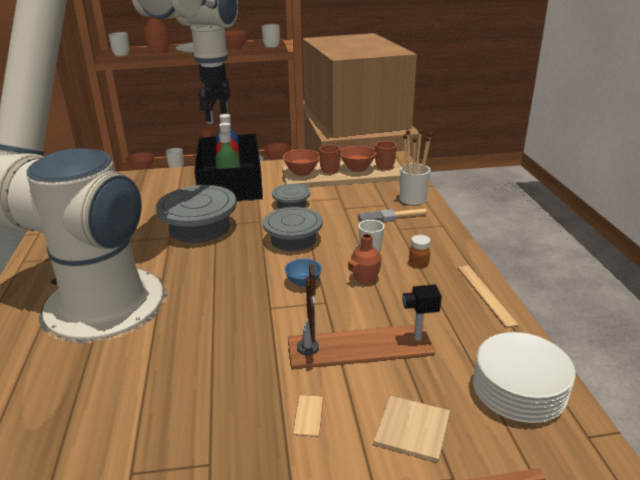

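View pics/top0.png

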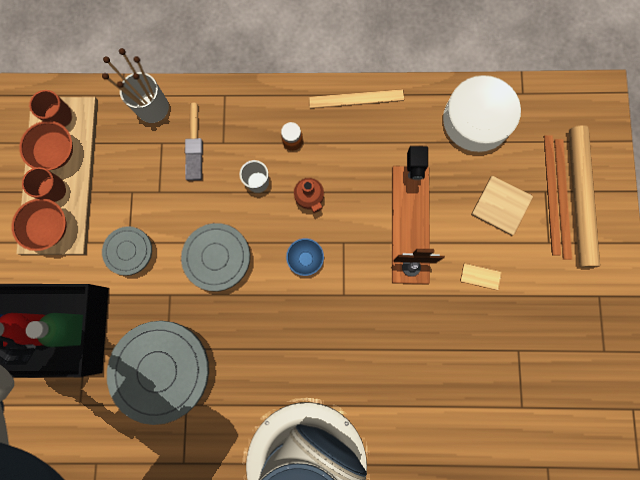

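The vase stands upright at top (308,193), with the seal towards the image's lower right at (316,208). There are three wheels, and the middle-sized one is at top (216,257). The mirror is at (411,262) and the lens at (417,160). Next I'll measure them.

```bash
cat > h.py <<'E'
from workcell import env
import cv2,numpy as np
from scipy.optimize import least_squares
def K(c):
    k=env.get_calibration(c);f=240/np.tan(np.radians(k['fovy'])/2)
    return np.array([[f,0,k['cx']],[0,f,k['cy']],[0,0,1]]),k['dist_coeffs'],np.diag([1,-1,-1,1])@k['camera_from_world']
def proj(c,P):
    M,d,T=K(c);p=cv2.projectPoints(np.atleast_2d(np.float64(P)),cv2.Rodrigues(T[:3,:3])[0],T[:3,3],M,d)[0];return p[:,0]
def ray(c,uv):
    M,d,T=K(c);n=cv2.undistortPoints(np.float64(uv).reshape(1,1,2),M,d)[0,0]
    return -T[:3,:3].T@T[:3,3],T[:3,:3].T@np.array([n[0],n[1],1])
def atz(c,uv,z):
    o,v=ray(c,uv);return o+v*(z-o[2])/v[2]
def tri(us,ut):
    f=lambda P:np.r_[proj('side',P)[0]-us,proj('top',P)[0]-ut]
    r=least_squares(f,atz('top',ut,60));return r.x,np.abs(r.fun).max()
E
python3 - <<'E'
from h import *
H={'vase_mid':59,'seal':50,'wheel_top':60,'pivot':110,'lens':110,'tab':185,'cup':0,'dish':0,'jar':0,'rib':0,'brush':0,'bat':0}
env.get_image('side');env.get_image('top')
for n,z in H.items():
    for c in('side','top'):
        for r in env.landmark_of(n,c)[:4]:
            print(n,c,round(r['p'],2),np.round(r['xy'],1),np.round(atz(c,r['xy'],z),1))
E
```

```text
vase_mid side 0.75 [364.  259.1] [614.8 -10.9  59. ]
vase_mid top 0.98 [305.9 190.9] [622.2   2.6  59. ]
seal side 0.81 [352.6 265.1] [586.  -18.4  50. ]
seal top 0.86 [317.6 206.3] [586.9 -25.1  50. ]
seal top 0.21 [255.1 182.8] [644.6 124.8  50. ]
wheel_top side 0.91 [295.3 222. ] [474.1 198.6  60. ]
wheel_top side 0.9 [194.7 201.2] [201.5 374.4  60. ]
wheel_top side 0.56 [292.8 188. ] [490.  411.8  60. ]
wheel_top top 0.73 [155.4 371.3] [205.8 336.1  60. ]
wheel_top top 0.63 [127. 251.] [477.8 417.8  60. ]
wheel_top top 0.59 [215.3 254.6] [469.5 211.9  60. ]
pivot side 0.87 [313.2 313.3] [ 459.8 -262.3  110. ]
pivot side 0.63 [404.  306.8] [ 635.7 -271.2  110. ]
pivot top 0.76 [414.7 256.4] [ 458.9 -241.6  110. ]
lens side 0.77 [406.2 301.2] [ 644.9 -254.4  110. ]
lens side 0.39 [301.2 284.1] [ 448.7 -161.8  110. ]
lens top 0.77 [419.5 176.1] [ 642.7 -257.1  110. ]
tab side 0.72 [313.2 279.1] [ 462.1 -256.9  185. ]
tab side 0.6 [292.1 219.2] [448.  -16.9 185. ]
tab top 0.82 [418.9 249.2] [ 463.5 -238.3  185. ]
tab top 0.55 [295.5 140.5] [700.4  20.4 185. ]
tab top 0.46 [316.4 203.9] [560.1 -25.3 185. ]
cup side 0.69 [413.2 430.5] [ 602.2 -474.9    0. ]
cup side 0.59 [372.  247.6] [669.2 132.1   0. ]
cup side 0.21 [303.3 280.9] [470.5   8.3   0. ]
cup top 0.74 [257.3 181.8] [661.4 126.5   0. ]
cup top 0.33 [416.7 178.7] [ 668.7 -269.5    0. ]
dish side 0.17 [349.3 267.4] [591.6  48.2   0. ]
dish top 0.73 [304.2 254.9] [477.5   8.    0. ]
jar top 0.95 [296.5 140.4] [769.2  29.9   0. ]
rib side 0.34 [313.3 277.4] [496.5  19.2   0. ]
rib top 0.94 [479.6 277.4] [ 423.8 -412.7    0. ]
brush side 0.85 [390.6 217.7] [760.3 286.8   0. ]
brush top 0.98 [195.9 141. ] [767.9 284.2   0. ]
bat side 0.74 [414.8 428.4] [ 606.2 -470.9    0. ]
bat top 0.95 [503.4 203.6] [ 605.  -478.6    0. ]
```

```bash
python3 - <<'E'
import cv2
s=cv2.imread('pics/side0.png');t=cv2.imread('pics/top0.png')
def cr(i,x,y,w,h,k,n): cv2.imwrite(n,cv2.resize(i[y:y+h,x:x+w],None,fx=k,fy=k,interpolation=cv2.INTER_CUBIC))
cr(s,320,210,130,80,6,'pics/s_v.png');cr(t,270,160,80,60,8,'pics/t_v.png')
cr(t,380,140,80,150,4,'pics/t_m.png');cr(s,280,250,170,120,4,'pics/s_m.png')
cr(t,170,210,90,90,6,'pics/t_w.png');cr(s,250,180,90,80,6,'pics/s_w.png')
E
```

```text
(no output)
```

View pics/s_v.png

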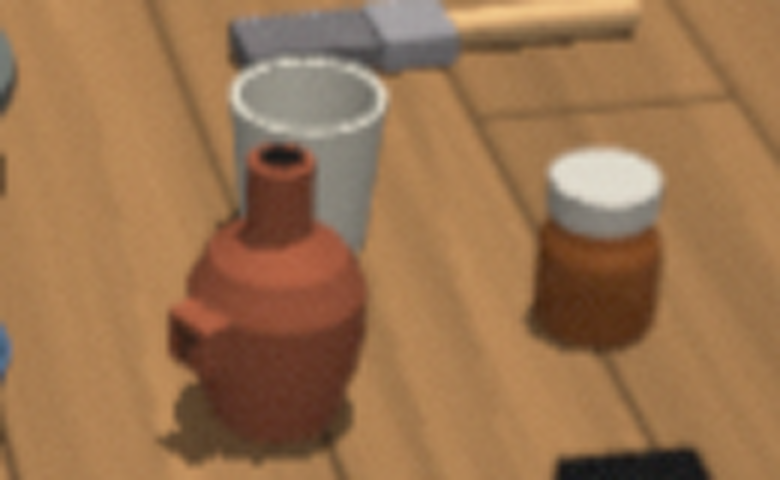

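View pics/t_v.png

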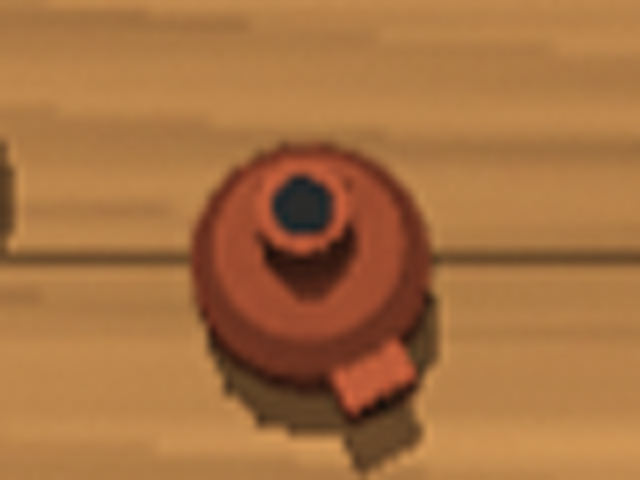

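View pics/t_m.png

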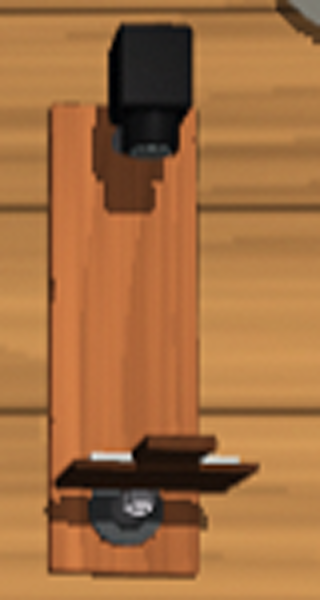

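View pics/s_m.png

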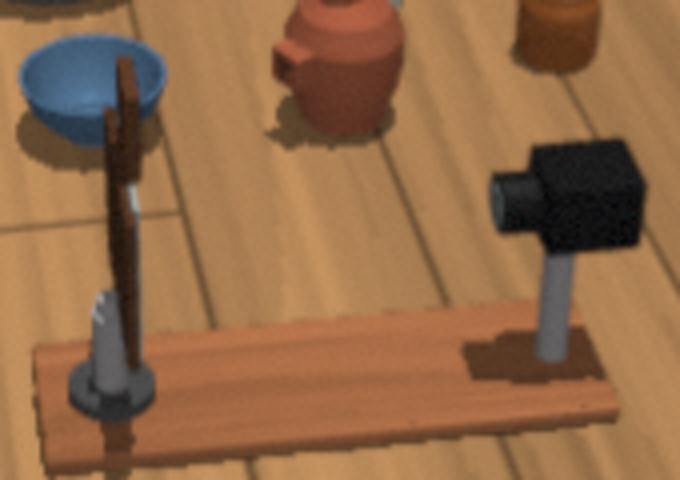

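View pics/t_w.png

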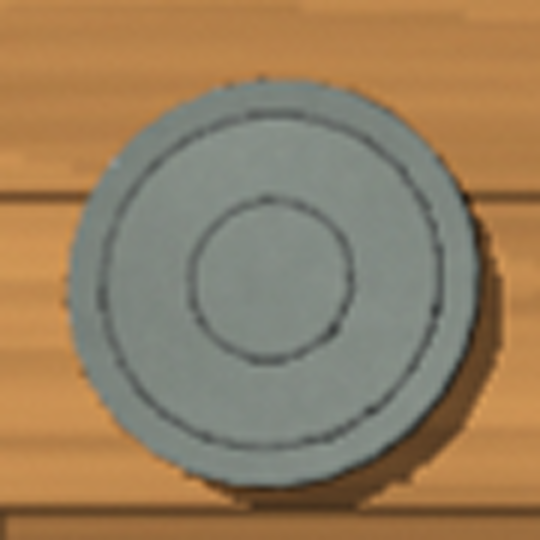

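View pics/s_w.png

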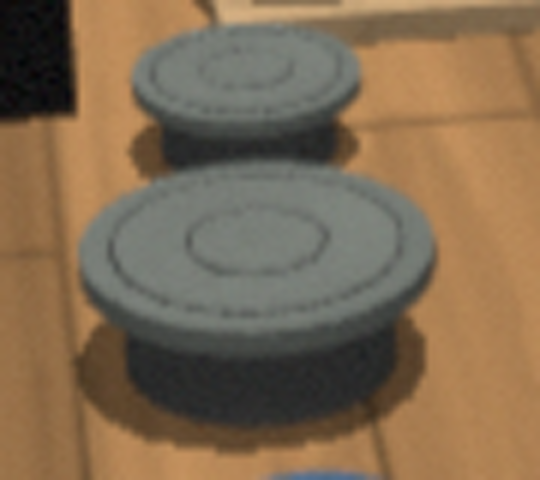

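```bash
python3 - <<'E'
from h import *
T={'ring':((292.4,219.8),(214.75,256.4)),'necktop':((366.75,235.6),(307.4,185.3)),
'sealnet':((352.6,265.1),(317.6,206.3)),'lens':((280+505/4,250+203/4),(380+150/4,140+152/4)),
'lensnet':((406.2,301.2),(419.5,176.1)),'tabnet':((313.2,279.1),(418.9,249.2)),'pivnet':((313.2,313.3),(414.7,256.4)),
'foot plate':((280+112/4,250+388/4),(380+128/4,140+510/4))}
for n,(s,t) in T.items(): print(n,[np.round(x,1) for x in tri(np.array(s)-0,np.array(t))])
for n,z in(('ring',60),('necktop',118)):
    for c,i in(('side',0),('top',1)): print(n,c,np.round(atz(c,T[n][i],z),1))
for p in[(50,105),(50,575),(197,105),(197,577)]: print(np.round(atz('top',(380+p[0]/4-.4,140+p[1]/4-.4),15),1))
for c in('side','top'): print(ray(c,(320,240))[0])
E
```

```text
ring [array([466.5, 213.2,  59.3]), np.float64(0.5)]
necktop [array([620.4,  -3.4, 118. ]), np.float64(0.5)]
sealnet [array([585.2, -25.2,  54.6]), np.float64(0.3)]
lens [array([ 642.5, -253.1,  109.3]), np.float64(1.7)]
lensnet [array([ 643.2, -256.9,  111.7]), np.float64(0.5)]
tabnet [array([ 464.6, -240.3,  173.6]), np.float64(0.3)]
pivnet [array([ 461.5, -243.9,   95.6]), np.float64(0.3)]
foot plate [array([ 447.4, -249.9,   16.3]), np.float64(0.9)]
ring side [467.8 212.3  60. ]
ring top [465.3 213.   60. ]
necktop side [621.6  -2.9 118. ]
necktop top [619.4  -3.3 118. ]
[ 697.2 -207.5   15. ]
[ 407.5 -202.    15. ]
[ 696.9 -297.5   15. ]
[ 406.6 -288.7   15. ]
[  356.92023607 -1109.15133325   771.61070405]
[ 296.15392857  -50.47552244 1275.72792576]
```

```bash
python3 - <<'E'
from h import *
s=cv2.imread('pics/side0.png');t=cv2.imread('pics/top0.png')
def box(px,py,a,x0,x1,w,z0,z1):
    R=np.array([[np.cos(a),-np.sin(a)],[np.sin(a),np.cos(a)]])
    return np.array([np.r_[R@[x,y]+[px,py],z] for z in(z0,z1) for x in(x0,x1) for y in(-w/2,w/2)])
E=[(0,1),(2,3),(4,5),(6,7),(0,2),(1,3),(4,6),(5,7),(0,4),(1,5),(2,6),(3,7)]
px,py,a=463,-245.5,-.025
B=[(box(px,py,a,-4,4,36,153,203),(0,255,0)),(box(px,py,a,-1,1,78,66,154),(255,255,0)),(box(px,py,a,179,180,20,100,120),(0,255,255))]
for nm,im,c,(x,y,w,h,k) in(('t',t,'top',(390,150,60,130,5)),('s',s,'side',(290,250,40,100,6)),('sl',s,'side',(390,270,60,70,6))):
    cr=cv2.resize(im[y:y+h,x:x+w],None,fx=k,fy=k,interpolation=cv2.INTER_CUBIC);o=cr.copy()
    for b,col in B:
        p=((proj(c,b)-[x,y]+.5)*k)
        for i,j in E: cv2.line(o,tuple(int(v) for v in p[i]),tuple(int(v) for v in p[j]),col,1)
    cv2.imwrite(f'pics/ov_{nm}.png',np.hstack([cr,o]))
E
```

```text
(no output)
```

View pics/ov_t.png

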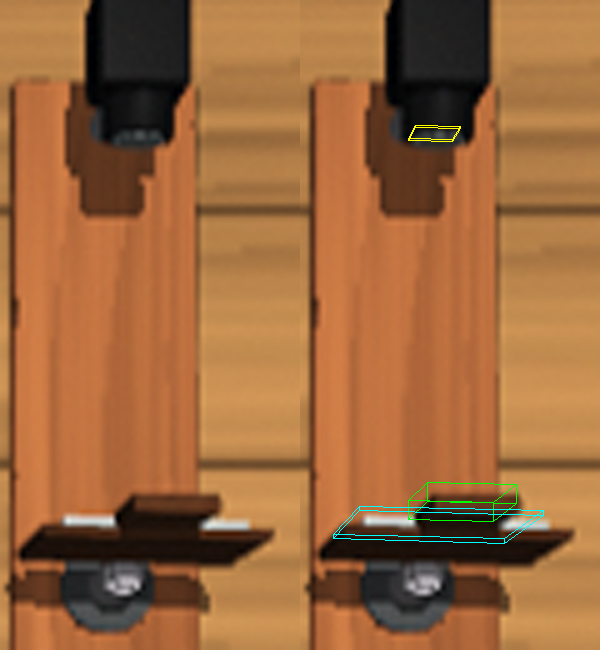

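View pics/ov_s.png

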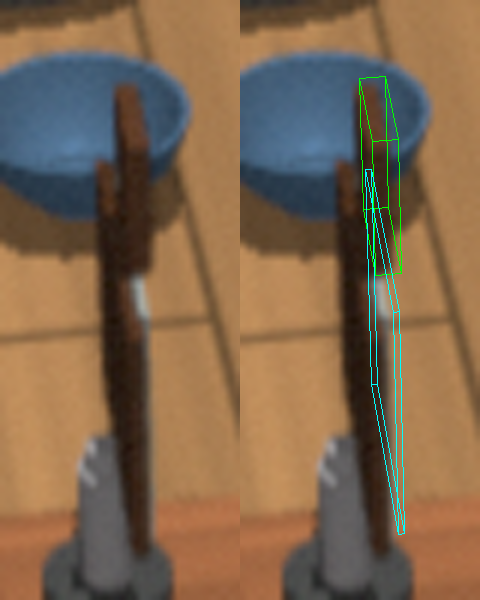

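View pics/ov_sl.png

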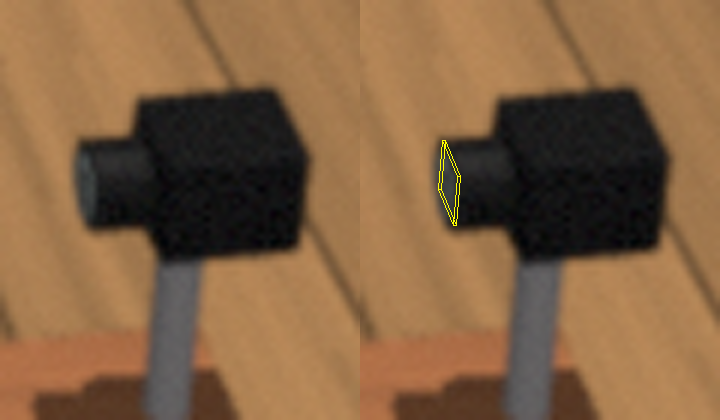

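```bash
cat >> h.py <<'E'
from scipy.spatial.transform import Rotation as Ro
def tool():
    o=env.get_obs();q=o['orientation'];R=Ro.from_quat([q[1],q[2],q[3],q[0]]).as_matrix();return o,np.array(o['tool_pos']),R
E
python3 - <<'E'
from h import *
o,p,R=tool();print(np.round(R,3))
yaw=np.degrees(np.arctan2(R[1,1],R[0,1]));print('jaw y dir deg',yaw)
st=atz('top',(316.4,206.8),62);print(st)
for ax in([620.4,-3.3],[621,-3.1]):
    d=st[:2]-ax;print(np.hypot(*d),np.degrees(np.arctan2(d[1],d[0])))
# overlay model of vase: belly circle & seal, for angles
t=cv2.imread('pics/top0.png');s=cv2.imread('pics/side0.png')
ax=np.array([620.4,-3.3]);an=np.radians(-148)
def seal(an,ax,z0=0):
    u=np.array([np.cos(an),np.sin(an)]);v=np.array([-u[1],u[0]])
    return np.array([np.r_[ax+u*r+v*w,z+z0] for z in(38,62) for r in(36,47) for w in(-12,12)])
th=np.linspace(0,2*np.pi,40)
circ=lambda r,z:np.c_[ax[0]+r*np.cos(th),ax[1]+r*np.sin(th),0*th+z]
E=[(0,1),(2,3),(4,5),(6,7),(0,2),(1,3),(4,6),(5,7),(0,4),(1,5),(2,6),(3,7)]
out=[]
for im,c,(x,y) in((t,'top',(275,160)),(s,'side',(335,225))):
    k=6;cr=cv2.resize(im[y:y+70,x:x+65],None,fx=k,fy=k,interpolation=cv2.INTER_CUBIC)
    b=(proj(c,seal(an,ax))-[x,y]+.5)*k
    for i,j in E: cv2.line(cr,tuple(int(q) for q in b[i]),tuple(int(q) for q in b[j]),(0,255,0),1)
    for r,z in((13.5,118),(25,0),(13.5,86)): cv2.polylines(cr,[((proj(c,circ(r,z))-[x,y]+.5)*k).astype(int)],1,(255,255,0),1)
    out.append(cr)
cv2.imwrite('pics/ov_v.png',np.hstack(out))
# first move
for tgt in([620.4,-3.3,160],):
    print('delta tool',R.T@(np.array(tgt)-p))
E
```

```text
[[-0.     0.452  0.892]
 [ 0.     0.892 -0.452]
 [-1.     0.    -0.   ]]
jaw y dir deg 63.139374600505555
[582.85927172 -22.54114998  62.        ]
42.18445367992646 -152.86301496579767
42.809735647394675 -152.99108211608532
delta tool [  71.2597385  -347.64098556  554.97006244]
```

View pics/ov_v.png

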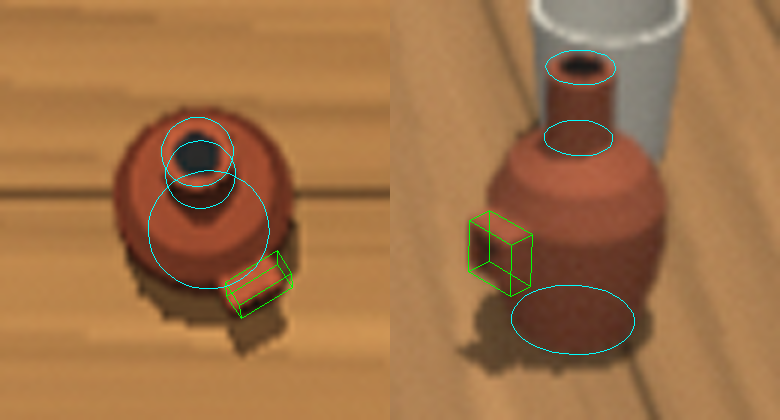

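```bash
cat >> h.py <<'E'
def seal(an,ax,z0=0):
    u=np.array([np.cos(an),np.sin(an)]);v=np.array([-u[1],u[0]])
    return np.array([np.r_[ax+u*r+v*w,z+z0] for z in(38,62) for r in(36,47) for w in(-12,12)])
ED=[(0,1),(2,3),(4,5),(6,7),(0,2),(1,3),(4,6),(5,7),(0,4),(1,5),(2,6),(3,7)]
def sealview(t,s,ax,z0,angs,name,k=9,w=28,h=28):
    rows=[]
    for im,c in((t,'top'),(s,'side')):
        m=proj(c,seal(np.radians(angs[len(angs)//2]),ax,z0)).mean(0).astype(int);x,y=m[0]-w//2,m[1]-h//2
        cr=cv2.resize(im[y:y+h,x:x+w],None,fx=k,fy=k,interpolation=cv2.INTER_CUBIC);L=[cr]
        for a in angs:
            o=cr.copy();b=(proj(c,seal(np.radians(a),ax,z0))-[x,y]+.5)*k
            for i,j in ED[:]:
                if {i,j}&{0,1}: continue
                cv2.line(o,tuple(int(q) for q in b[i]),tuple(int(q) for q in b[j]),(0,255,0),1)
            L.append(o)
        rows.append(np.hstack(L))
    cv2.imwrite(name,np.vstack(rows)[:, :])
E
python3 - <<'E'
from h import *
t=cv2.imread('pics/top0.png');s=cv2.imread('pics/side0.png')
sealview(t,s,np.array([620.4,-3.3]),0,[-146,-154],'pics/sv0.png')
E
```

```text
(no output)
```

View pics/sv0.png

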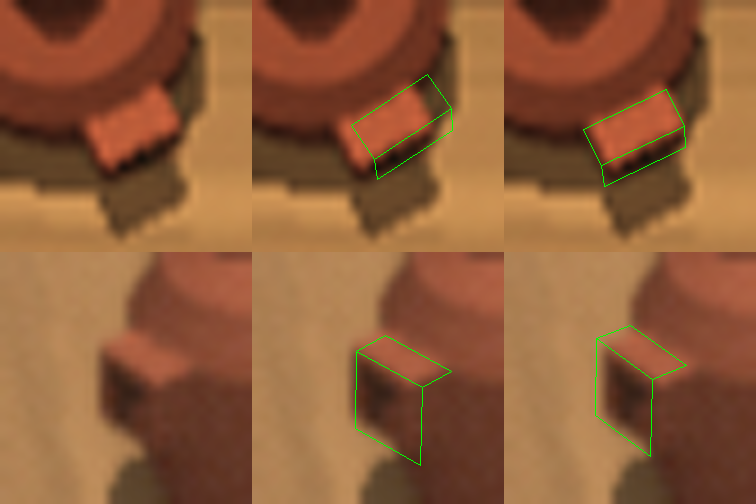

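Both views agree that the seal points to about -153°. I'll turn the jaws to line up with world x, then move above the vase.

Call:
carry_out --newtons 40 --rows '[[0,[0,0,0],0.16],[0,[0,0,0],0.16],[0,[0,0,0],0.16],[0,[0,0,0],0.16],[0,[0,0,0],0.16],[0,[0,0,0],0.16],[0,[0,0,0],0.14],[0,[0,0,0],0]]'

```text
t: 2.4
tool_pos: [282.4, 557.5, 231.3]
orientation: [0.501, 0.499, 0.501, -0.499]
contact_force: [-0.9, -0.1, -0.6]
gripper_width: 85.6
```

Call:
carry_out --rows '[[0,[0,24.2,40],0],[0,[0,24.2,40],0],[0,[0,24.2,40],0],[0,[0,24.2,40],0],[0,[0,24.2,40],0],[0,[0,24.2,40],0],[0,[0,24.2,40],0],[0,[0,24.2,40],0]]'

```text
t: 3.4
tool_pos: [477.3, 236.6, 231.4]
orientation: [0.502, 0.499, 0.501, -0.498]
contact_force: [0.6, 0.3, -0.0]
gripper_width: 85.5
```

Call:
carry_out --rows '[[0,[0,24.2,40],0],[0,[0,24.2,40],0],[0,[0,24.2,40],0],[0,[10,24.2,40],0],[0,[20,24.2,40],0],[0,[20,24.2,40],0],[0,[10,0,0],0],[0,[0,0,0],0]]'

```text
t: 4.4
tool_pos: [621.6, -1.5, 170.5]
orientation: [0.5, 0.499, 0.502, -0.499]
contact_force: [0.0, 0.3, 0.2]
gripper_width: 85.5
```

```bash
python3 - <<'E'
from h import *
o,p,R=tool();print(o['t'],p,np.round(R,3).tolist(),o['contact_force'],o['gripper_width'],np.round(R.T@(np.array([620.4,-3.3,90])-p),1))
s=env.get_image('side');t=env.get_image('top')
cv2.imwrite('pics/a1.png',np.hstack([cv2.resize(s[130:310,280:460],None,fx=2.1,fy=2.1),cv2.resize(t[100:280,220:400],None,fx=2.1,fy=2.1)]))
E
```

```text
4.4 [621.55950117  -1.46061768 170.53807852] [[-0.002, 1.0, 0.004], [0.0, 0.004, -1.0], [-1.0, -0.002, -0.0]] [0.0058183  0.34383772 0.24577558] 85.5267526815384 [80.5 -1.   1.9]
```

View pics/a1.png

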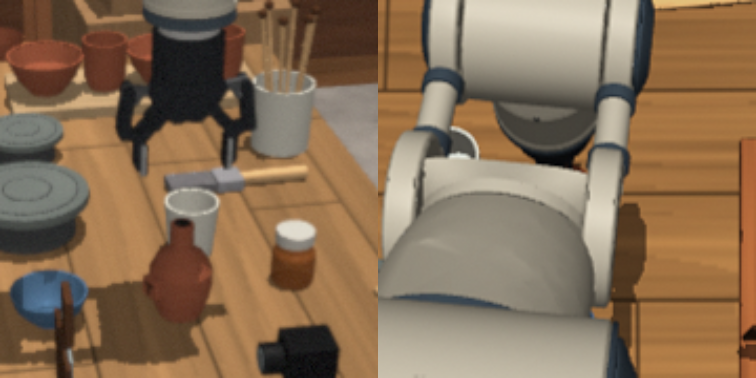

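The open gripper is centred above the neck: jaws at column ~186 and neck at 182 in the crop. I'll descend and close.

Call:
carry_out --rows '[[0,[20,-1,2],0],[0,[20,0,0],0],[0,[20,0,0],0],[0,[10,0,0],0],[0,[10,0,0],0],[0,[0,0,0],0]]'

```text
t: 5.25
tool_pos: [621.2, -3.5, 91.2]
orientation: [0.501, 0.499, 0.501, -0.499]
contact_force: [-0.8, -0.0, -0.0]
gripper_width: 85.4
```

Call:
carry_out --newtons 40 --rows '[[80,[0,0,0],0],[120,[0,0,0],0],[255,[0,0,0],0],[255,[0,0,0],0],[255,[0,0,0],0],[255,[0,0,0],0],[255,[0,0,0],0],[255,[0,0,0],0]]'

```text
t: 6.25
tool_pos: [621.4, -3.8, 91.7]
orientation: [0.501, 0.5, 0.5, -0.499]
contact_force: [-1.4, 0.0, 6.5]
gripper_width: 25.9
```

```bash
python3 - <<'E'
from h import *
o,p,R=tool();print(o['t'],p,o['contact_force'],o['gripper_width'])
s=env.get_image('side');cv2.imwrite('pics/a2.png',cv2.resize(s[190:310,310:430],None,fx=4,fy=4))
E
```

```text
6.25 [621.42642723  -3.79053693  91.67074234] [-1.37003318e+00  4.37855759e-03  6.48990439e+00] 25.880540226787442
```

View pics/a2.png

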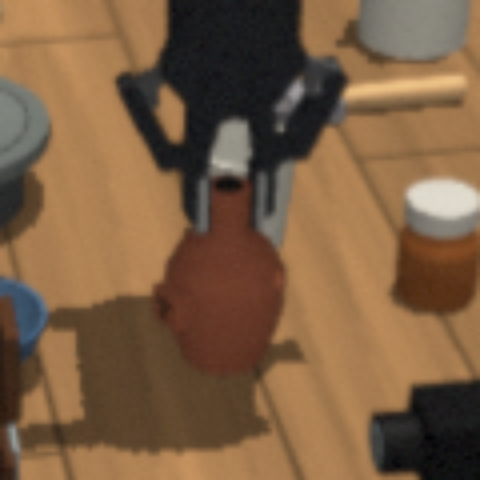

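Call:
carry_out --rows '[[255,[-4,0,0],0],[255,[-8,0,0],0],[255,[-16,0,0],0],[255,[-20,0,0],0],[255,[-20,0,0],0],[255,[-20,0,0],0],[255,[-16,0,0],0],[255,[-8,0,0],0]]'

```text
t: 7.3
tool_pos: [621.6, -3.8, 204.7]
orientation: [0.501, 0.5, 0.5, -0.499]
contact_force: [0.6, -0.2, -3.2]
gripper_width: 25.3
```

Call:
carry_out --rows '[[255,[0,-8,-11],0],[255,[0,-18,-25],0],[255,[0,-26,-36],0],[255,[0,-26,-36],0],[255,[0,-26,-36],0],[255,[0,-26,-37],0],[255,[0,-18,-25],0],[255,[0,-7,-11],0]]'

```text
t: 8.3
tool_pos: [463.9, 214.2, 202.7]
orientation: [0.501, 0.499, 0.501, -0.5]
contact_force: [1.6, -0.6, -2.7]
gripper_width: 26.1
```

Call:
carry_out --rows '[[255,[0,0,0],-0.086],[255,[0,0,0],-0.16],[255,[0,0,0],-0.16],[255,[0,0,0],-0.16],[255,[0,0,0],-0.16],[255,[0,0,0],-0.16],[255,[0,0,0],-0.14],[255,[0,0,0],-0.06]]'

```text
t: 9.3
tool_pos: [465.7, 212.6, 202.8]
orientation: [0.687, 0.168, 0.687, -0.168]
contact_force: [0.2, 0.0, -2.5]
gripper_width: 25.7
```

Call:
carry_out --rows '[[255,[0,0,0],0],[255,[0,0,0],0]]'

```text
t: 9.55
tool_pos: [465.8, 212.8, 203.1]
orientation: [0.686, 0.17, 0.687, -0.17]
contact_force: [0.3, -0.7, -3.7]
gripper_width: 25.6
```

```bash
python3 - <<'E'
from h import *
o,p,R=tool();print(o['t'],p,o['contact_force'],o['moment'],o['gripper_width'],np.degrees(np.arctan2(R[1,1],R[0,1])),np.round(R[:,0],4))
s=env.get_image('side');t=env.get_image('top');cv2.imwrite('pics/s3.png',s);cv2.imwrite('pics/t3.png',t)
cv2.imwrite('pics/a3.png',np.hstack([cv2.resize(s[110:270,220:360],None,fx=2.8,fy=2.8),cv2.resize(t[160:320,150:290],None,fx=2.8,fy=2.8)]))
E
```

```text
9.55 [465.82162467 212.76926048 203.06859453] [ 0.27222155 -0.659824   -3.67230458] [0.00902602 0.01911981 0.04938766] 25.64870558347283 62.237790026396056 [-3.e-04 -2.e-04 -1.e+00]
```

View pics/a3.png

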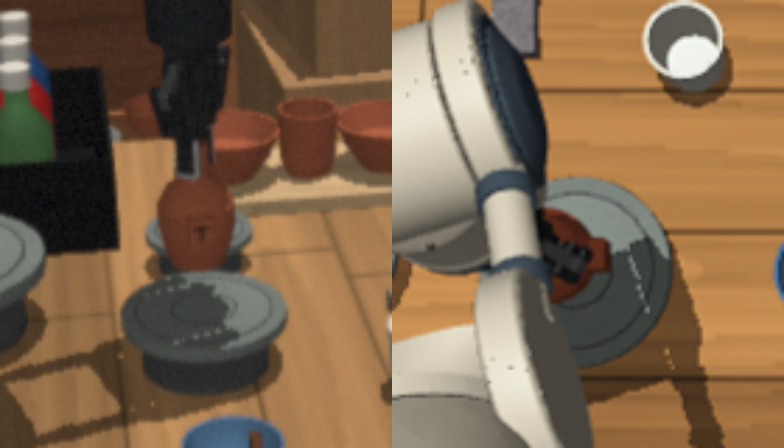

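The vase hangs straight over the middle wheel with the seal towards the mirror. I'll check the seal's angle with an overlay.

```bash
python3 - <<'E'
from h import *
t=cv2.imread('pics/t3.png');s=cv2.imread('pics/s3.png')
sealview(t,s,np.array([465.8,212.8]),111.5,[-86,-91],'pics/sv3.png')
for n in('seal','vase_mid'):
  for c in('side','top'):
    for r in env.landmark_of(n,c)[:2]: print(n,c,round(r['p'],2),np.round(r['xy'],1),np.round(atz(c,r['xy'],(50 if n=='seal' else 59)+111.5),1))
E
```

```text
seal side 0.24 [303.6 282. ] [ 446.9 -229.4  161.5]
seal side 0.17 [307.3 276.5] [ 456.2 -212.   161.5]
seal top 0.59 [225.8 248.3] [468.6 168.1 161.5]
vase_mid side 0.84 [288.4 184.7] [460.3 197.5 170.5]
vase_mid side 0.56 [311.7 275.3] [ 463.6 -222.6  170.5]
vase_mid top 0.63 [201.5 249.5] [464.6 217.7 170.5]
vase_mid top 0.27 [197.3 140.9] [705.1 236.4 170.5]
```

View pics/sv3.png

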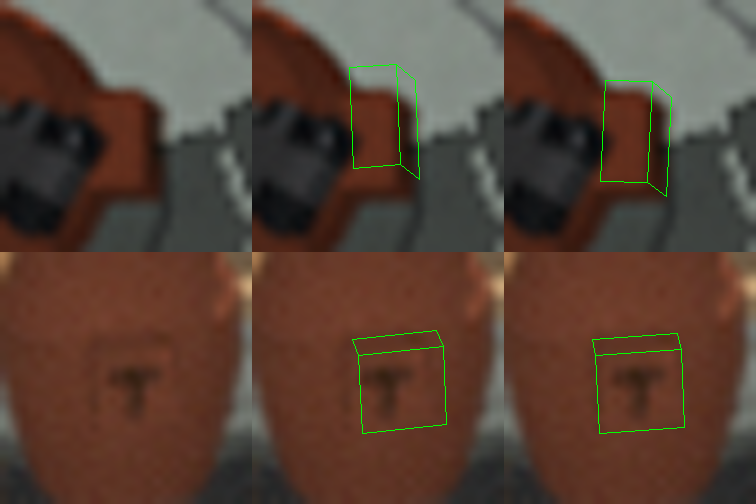

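The seal is within about 1° of -91°. I'll make a small centring shift, then lower in stages.

Call:
carry_out --rows '[[255,[4,1,1],0],[255,[8,0,0],0],[255,[10,0,0],0],[255,[10,0,0],0],[255,[6,0,0],0],[255,[4,0,0],0],[255,[2,0,0],0],[255,[0,0,0],0]]'

```text
t: 10.85
tool_pos: [467.3, 213.4, 159.3]
orientation: [0.687, 0.169, 0.687, -0.169]
contact_force: [-0.2, -0.2, -2.9]
gripper_width: 26.0
```

Call:
carry_out --rows '[[255,[1,0,0],0],[255,[1,0,0],0],[255,[1,0,0],0],[255,[0,0,0],0]]'

```text
t: 11.35
tool_pos: [467.2, 213.4, 156.2]
orientation: [0.687, 0.169, 0.687, -0.169]
contact_force: [0.8, -0.4, -2.1]
gripper_width: 25.9
```

Call:
carry_out --rows '[[255,[1,0,0],0],[255,[1,0,0],0],[255,[0,0,0],0]]'

```text
t: 11.72
tool_pos: [467.2, 213.3, 154.2]
orientation: [0.687, 0.169, 0.687, -0.169]
contact_force: [0.1, -1.2, -1.6]
gripper_width: 25.4
```

Call:
carry_out --rows '[[255,[0.5,0,0],0],[255,[0.5,0,0],0],[255,[0,0,0],0]]'

```text
t: 12.1
tool_pos: [467.2, 213.3, 153.3]
orientation: [0.687, 0.169, 0.687, -0.169]
contact_force: [0.1, -0.7, -2.8]
gripper_width: 26.0
```

Call:
carry_out --rows '[[255,[0.5,0,0],0],[255,[0.5,0,0],0],[255,[0,0,0],0]]'

```text
t: 12.48
tool_pos: [467.2, 213.3, 152.2]
orientation: [0.687, 0.169, 0.687, -0.169]
contact_force: [-0.2, 0.7, -1.9]
gripper_width: 25.7
```

```bash
python3 - <<'E'
from h import *
o,p,R=tool();print(o['t'],p,o['contact_force'],o['gripper_width'])
s=env.get_image('side');t=env.get_image('top');cv2.imwrite('pics/s4.png',s);cv2.imwrite('pics/t4.png',t)
cv2.imwrite('pics/a4.png',np.hstack([cv2.resize(s[150:270,230:350],None,fx=3.2,fy=3.2,interpolation=2),cv2.resize(t[190:310,160:280],None,fx=3.2,fy=3.2,interpolation=2)]))
E
```

```text
12.475 [467.17756954 213.33378509 152.19798491] [-0.20027536  0.71952169 -1.94570781] 25.700436675601736
```

View pics/a4.png

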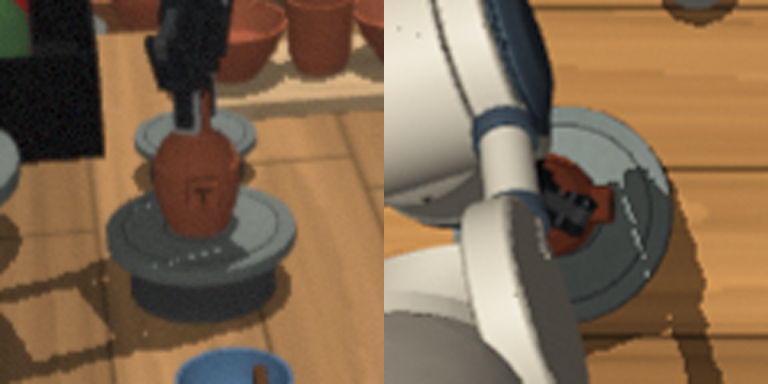

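The vase is just above the wheel and centred. I'll continue down in half-millimetre steps.

Call:
carry_out --rows '[[255,[0.5,0,0],0],[255,[0,0,0],0]]'

```text
t: 12.82
tool_pos: [467.2, 213.4, 151.8]
orientation: [0.687, 0.169, 0.687, -0.169]
contact_force: [0.5, -0.5, -1.5]
gripper_width: 25.9
```

Call:
carry_out --rows '[[255,[0.5,0,0],0],[255,[0,0,0],0]]'

```text
t: 13.08
tool_pos: [467.4, 213.3, 151.7]
orientation: [0.687, 0.169, 0.686, -0.169]
contact_force: [-2.1, -0.6, 6.0]
gripper_width: 25.7
```

Call:
carry_out --rows '[[255,[0.5,0,0],0],[255,[0,0,0],0]]'

```text
t: 13.32
tool_pos: [467.6, 213.4, 151.7]
orientation: [0.687, 0.169, 0.686, -0.169]
contact_force: [-2.3, -1.2, 15.5]
gripper_width: 25.4
```

Contact is made. I'll back off a little and open.

Call:
carry_out --newtons 20 --rows '[[255,[-0.5,0,0],0],[255,[0,0,0],0],[140,[0,0,0],0],[120,[0,0,0],0],[80,[0,0,0],0],[0,[0,0,0],0],[0,[0,0,0],0],[0,[0,0,0],0]]'

```text
t: 14.32
tool_pos: [467.2, 213.4, 151.3]
orientation: [0.687, 0.169, 0.687, -0.169]
contact_force: [-0.0, -0.4, 1.1]
gripper_width: 85.1
```

Call:
carry_out --rows '[[0,[-5,0,0],0],[0,[-12,0,0],0],[0,[-25,0,0],0],[0,[-25,0,0],0],[0,[-25,0,0],0],[0,[-20,0,0],0],[0,[-10,0,0],0],[0,[0,0,0],0]]'

```text
t: 15.32
tool_pos: [467.4, 213.4, 273.9]
orientation: [0.687, 0.169, 0.686, -0.169]
contact_force: [-0.0, -0.2, -0.2]
gripper_width: 85.3
```

```bash
python3 - <<'E'
from h import *
o,p,R=tool();print(o['t'],p,o['contact_force'],o['gripper_width'],np.degrees(np.arctan2(R[1,1],R[0,1])),R.T@(np.array([460,-246.7,275])-p))
s=env.get_image('side');t=env.get_image('top');cv2.imwrite('pics/s5.png',s);cv2.imwrite('pics/t5.png',t)
cv2.imwrite('pics/a5.png',np.hstack([cv2.resize(s[150:270,230:350],None,fx=3.2,fy=3.2,interpolation=2),cv2.resize(t[190:310,160:280],None,fx=3.2,fy=3.2,interpolation=2)]))
E
```

```text
15.325 [467.40279356 213.41790758 273.89036139] [-0.0316947  -0.24262054 -0.21608215] 85.26090560980452 62.33912198574892 [  -1.29066451 -410.96693848  207.04837885]
```

View pics/a5.png

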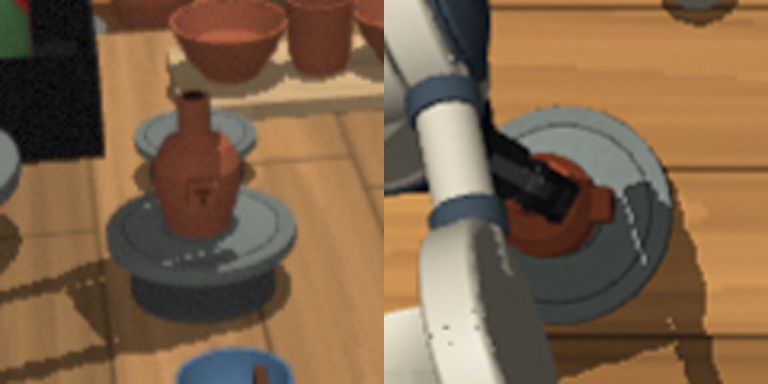

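The vase stands free on the wheel. I'll turn the jaws back and go to the mirror tab.

Call:
carry_out --rows '[[0,[0,0,0],0.16],[0,[0,0,0],0.16],[0,[0,0,0],0.16],[0,[0,0,0],0.16],[0,[0,0,0],0.16],[0,[0,0,0],0.16],[0,[0,0,0],0.15],[0,[0,0,0],0]]'

```text
t: 16.42
tool_pos: [466.9, 213.3, 272.5]
orientation: [-0.494, -0.505, -0.495, 0.506]
contact_force: [0.2, -0.8, 0.3]
gripper_width: 85.2
```

Call:
carry_out --rows '[[0,[0,0,15],0],[0,[0,0,30],0],[0,[0,-1,40],0],[0,[0,-1,40],0],[0,[0,-1,40],0],[0,[0,-1,40],0],[0,[0,-1,40],0],[0,[0,-1,40],0]]'

```text
t: 17.42
tool_pos: [454.2, -73.4, 273.2]
orientation: [-0.495, -0.505, -0.495, 0.505]
contact_force: [0.0, 0.2, -0.9]
gripper_width: 85.0
```

Call:
carry_out --rows '[[0,[0,0,40],0],[0,[0,0,40],0],[0,[0,0,40],0],[0,[0,0,30],0],[0,[0,0,20],0],[0,[0,0,5],0],[0,[0,0,0],0]]'

```text
t: 18.3
tool_pos: [450.9, -245.9, 273.2]
orientation: [0.494, 0.505, 0.495, -0.505]
contact_force: [-0.0, -0.1, -0.2]
gripper_width: 85.5
```

```bash
python3 - <<'E'
from h import *
o,p,R=tool();print(o['t'],p,o['contact_force'],o['gripper_width'],np.degrees(np.arctan2(R[1,1],R[0,1])),R.T@(np.array([460,-246.7,200])-p))
s=env.get_image('side');t=env.get_image('top');cv2.imwrite('pics/s6.png',s);cv2.imwrite('pics/t6.png',t)
cv2.imwrite('pics/a6.png',np.hstack([cv2.resize(s[190:350,240:400],None,fx=2.5,fy=2.5,interpolation=2),cv2.resize(t[180:340,160:320],None,fx=2.5,fy=2.5,interpolation=2)]))
for n,h in(('seal',110),('vase_mid',119)):
  for c in('side','top'):
    for r in env.landmark_of(n,c)[:2]: print(n,c,round(r['p'],2),np.round(r['xy'],1),np.round(atz(c,r['xy'],h),1))
sealview(t,s,np.array([467.2,213.4]),60,[-88,-93],'pics/sv6.png')
E
```

```text
18.3 [ 450.93537203 -245.93877606  273.17246287] [-0.04455351 -0.06809959 -0.16175508] 85.4835640165556 -1.2287839522378379 [73.16965491  9.09966464  0.5949524 ]
seal side 0.96 [291.3 206.2] [465.  194.4 110. ]
seal side 0.74 [404.1 302.7] [ 639.5 -258.5  110. ]
seal top 0.76 [230.6 247.9] [477.5 167.5 110. ]
seal top 0.58 [413.4 256.8] [ 458.  -238.7  110. ]
vase_mid side 0.78 [292.5 203.6] [468.2 191.  119. ]
vase_mid top 0.67 [208.6 254.4] [461.5 214.  119. ]
```

View pics/a6.png

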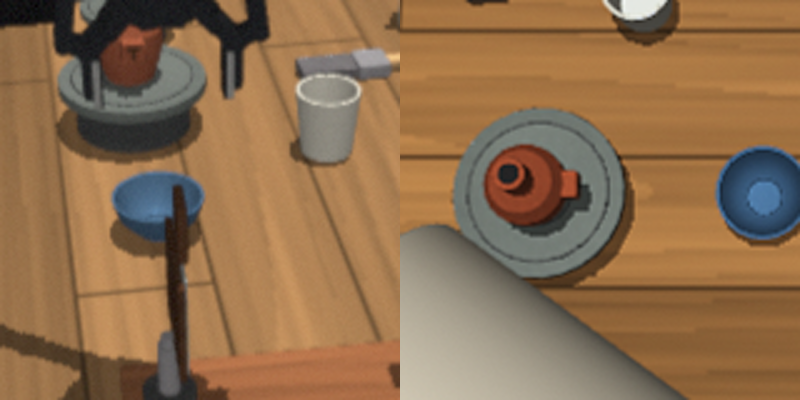

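View pics/sv6.png

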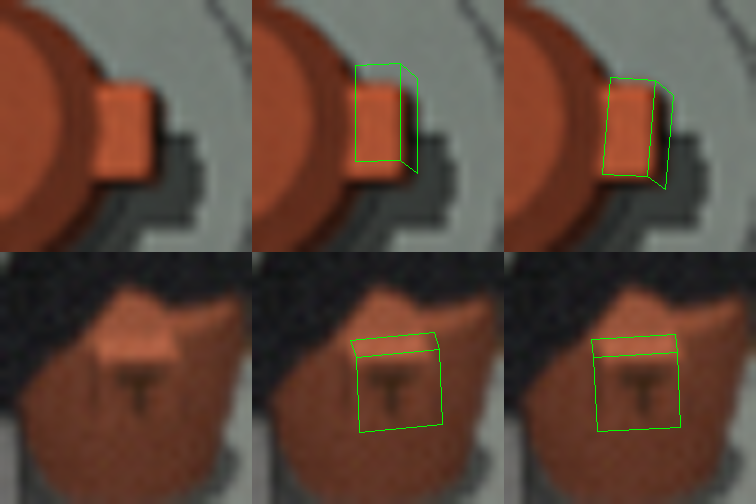

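The vase stands with the seal squarely towards the mirror (top crop: seal at column 570, neck at 509). Now I'll check the centring numerically and descend halfway onto the tab.

Call:
carry_out --rows '[[0,[10,3,0.5],0],[0,[20,3,0],0],[0,[20,3,0],0],[0,[20,0,0],0],[0,[5,0,0],0],[0,[0,0,0],0]]'

```text
t: 19.35
tool_pos: [460.1, -247.0, 198.2]
orientation: [-0.494, -0.505, -0.495, 0.505]
contact_force: [0.1, 0.2, 0.0]
gripper_width: 85.5
```

```bash
python3 - <<'E'
from h import *
o,p,R=tool();print(o['t'],p,o['contact_force'],R.T@(np.array([460.5,-246.7,167])-p))
print(atz('top',(203.6-.3,248.8-.3),178))
s=env.get_image('side');t=env.get_image('top')
cv2.imwrite('pics/a7.png',np.hstack([cv2.resize(s[200:360,260:380],None,fx=3.5,fy=3.5,interpolation=2),cv2.resize(t[200:360,370:470],None,fx=3.5,fy=3.5,interpolation=2)]))
# ring visible in side pics? vase neck
E
```

```text
19.35 [ 460.10033854 -247.01994918  198.17543025] [0.13431735 0.22698002 0.01125552] [31.17534772  0.40560571 -0.32051023]
[465.58797239 212.19109739 178.        ]
```

View pics/a7.png

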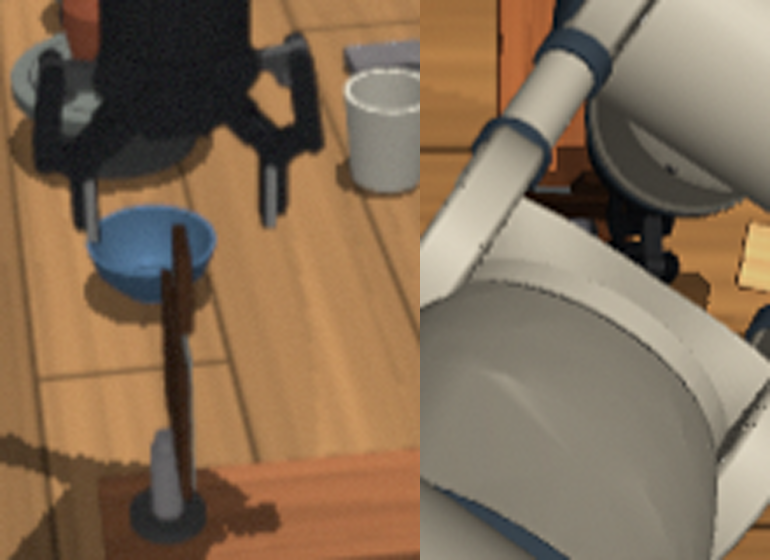

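The tab (column 180) is midway between the jaws, and the vase is within 1 mm of the ring's centre. I'll descend and close lightly.

Call:
carry_out --rows '[[0,[10,0,0],0],[0,[12,0,0],0],[0,[9,0,0],0],[0,[0,0,0],0]]'

```text
t: 19.95
tool_pos: [459.7, -246.8, 166.4]
orientation: [-0.494, -0.505, -0.495, 0.506]
contact_force: [0.2, 0.4, 0.6]
gripper_width: 85.3
```

Call:
carry_out --newtons 25 --rows '[[100,[0,0,0],0],[150,[0,0,0],0],[180,[0,0,0],0],[190,[0,0,0],0],[200,[0,0,0],0],[210,[0,0,0],0],[255,[0,0,0],0],[255,[0,0,0],0]]'

```text
t: 20.95
tool_pos: [460.5, -247.1, 167.4]
orientation: [0.495, 0.506, 0.494, -0.505]
contact_force: [5.0, 1.9, -0.2]
gripper_width: 7.7
```

Call:
carry_out --rows '[[255,[0,0,0],0],[255,[0,0,0],0],[255,[0,0,0],0]]'

```text
t: 21.32
tool_pos: [460.5, -247.1, 167.4]
orientation: [0.495, 0.506, 0.494, -0.505]
contact_force: [4.5, 1.1, -1.9]
gripper_width: 7.9
```

```bash
python3 - <<'E'
from h import *
o,p,R=tool();print(o['t'],p,o['contact_force'],o['moment'],o['gripper_width'])
s=env.get_image('side')
cv2.imwrite('pics/a8.png',cv2.resize(s[200:360,260:380],None,fx=3.5,fy=3.5,interpolation=2))
E
```

```text
21.325 [ 460.53630087 -247.13392288  167.37233243] [ 4.53777631  1.09065177 -1.90813856] [ 0.26215051 -0.69792016 -0.0123126 ] 7.861085298607982
```

View pics/a8.png

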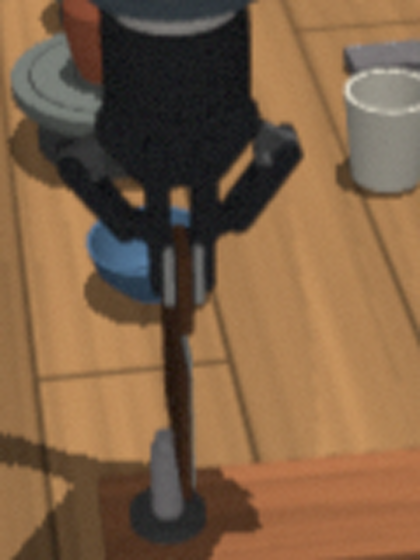

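The tab is held square (opening 7.9 mm, no twisting moment). Starting from a jaw yaw of -1.2°, I need the normal at about 44.0°.

Call:
carry_out --rows '[[255,[0,0.5,0],-0.04],[255,[0,0,0],-0.1],[255,[0,0,0],-0.13],[255,[0,0,0],-0.13],[255,[0,0,0],-0.13],[255,[0,0,0],-0.13],[255,[0,0,0],-0.09],[255,[0,0,0],-0.04]]'

```text
t: 22.38
tool_pos: [460.7, -247.1, 167.4]
orientation: [0.651, 0.276, 0.651, -0.276]
contact_force: [3.0, 1.3, 0.6]
gripper_width: 7.3
```

Call:
carry_out --rows '[[255,[0,0,0],0],[255,[0,0,0],0]]'

```text
t: 22.62
tool_pos: [460.7, -247.1, 167.3]
orientation: [0.651, 0.277, 0.651, -0.277]
contact_force: [3.7, 1.2, 1.8]
gripper_width: 7.9
```

```bash
python3 - <<'E'
from h import *
o,p,R=tool();print(o['t'],p,o['contact_force'],o['moment'],o['gripper_width'],np.degrees(np.arctan2(R[1,1],R[0,1])))
s=env.get_image('side');t=env.get_image('top');cv2.imwrite('pics/s9.png',s);cv2.imwrite('pics/t9.png',t)
cv2.imwrite('pics/a9.png',np.hstack([cv2.resize(s[200:360,260:380],None,fx=3.5,fy=3.5,interpolation=2),cv2.resize(t[200:360,370:470],None,fx=3.5,fy=3.5,interpolation=2)]))
E
```

```text
22.625 [ 460.69677721 -247.11689112  167.33167232] [3.7470063  1.18652148 1.79264679] [ 0.2337214  -0.42620886 -0.03843699] 7.870053773613094 43.94595162364224
```

View pics/a9.png

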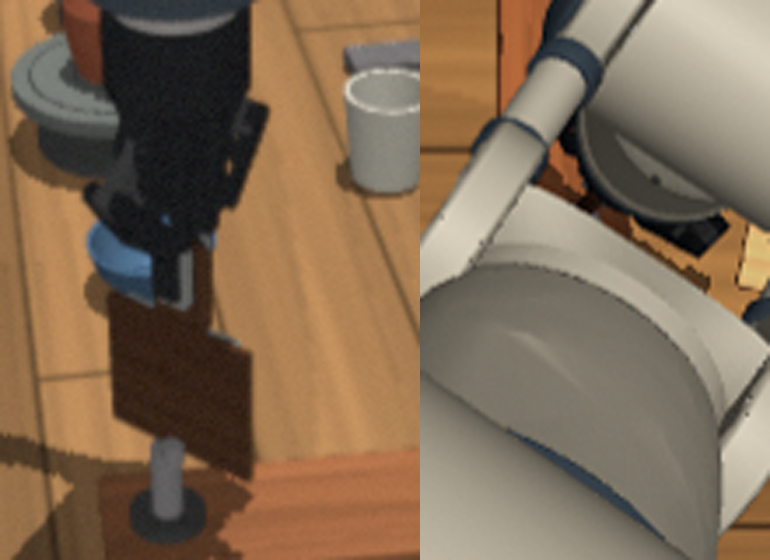

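View pics/s9.png

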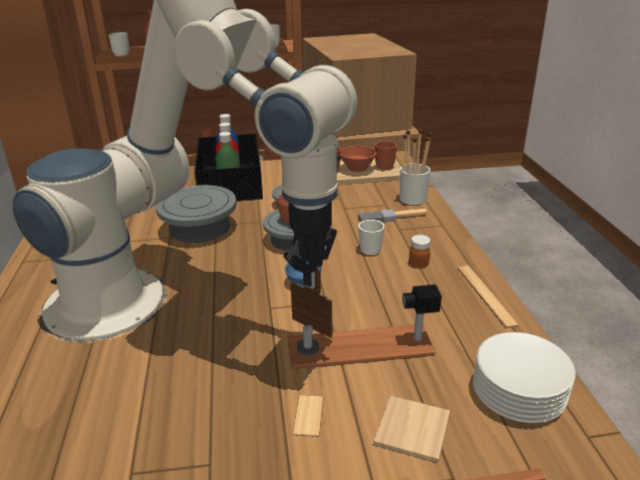

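View pics/t9.png

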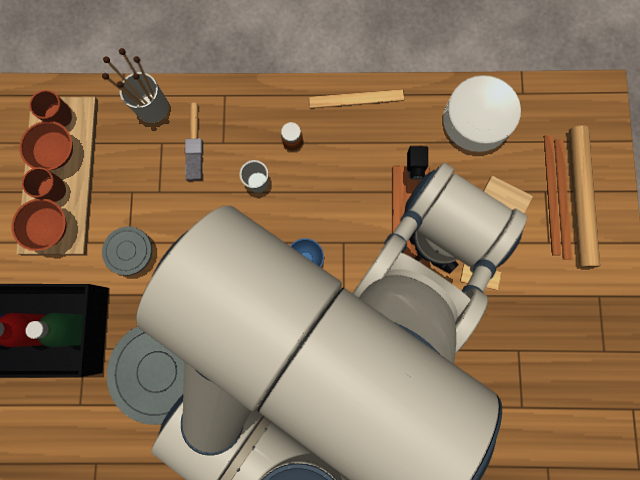

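The mirror turned with the gripper, and the rest of the table looks unmoved. I'll verify the angle from the frame's back corners.

```bash
python3 - <<'E'
from h import *
c=np.array([(110,290),(252,352),(252,478),(113,415)])/3.5+[260,200]-.35
def f(v,fix=None):
    a,x,y,zt,zb=v;w=np.array([-np.sin(a),np.cos(a)])*49
    return (proj('side',[np.r_[x+w[0],y+w[1],zt],np.r_[x-w[0],y-w[1],zt],np.r_[x-w[0],y-w[1],zb],np.r_[x+w[0],y+w[1],zb]])-c).ravel()
r=least_squares(f,[.77,455,-250,159,61]);print(np.degrees(r.x[0]),r.x[1:],np.abs(r.fun).max())
for a in(38,41,44,47,50): 
    q=least_squares(lambda v:f(np.r_[np.radians(a),v]),[455,-250,159,61]);print(a,q.cost,q.x)
# vase final by side camera
o,p,R=tool();print(o['t'],o['contact_force'],o['gripper_width'])
E
```

```text
45.12762441411883 [ 458.3912347  -241.6678645   147.35146135   60.11393564] 0.46816365708309604
38 10.925104679667664 [ 453.59042453 -282.26423307  176.92561166   93.79089625]
41 3.6913871527808246 [ 455.51496624 -265.88566375  164.98299932   80.19270527]
44 0.5144647764625476 [ 457.58372918 -248.44154441  152.28006728   65.72694789]
47 0.9168113284802594 [ 459.76149197 -230.21131749  139.02026375   50.62530911]
50 4.476598374534755 [ 462.01808549 -211.43213484  125.37607343   35.08423223]
22.725 [2.90743751 1.43897718 1.3803114 ] 7.543804368195781
```

```bash
python3 -c "
from workcell import env
env.sign_off()"
```

```text
the job is handed in; nothing more can be done
```

I stood the bud vase on the middle-sized wheel with its seal towards the mirror and let go of it. I then turned the mirror by its tab and handed the job in at about 22.7 s, still holding it. The hand-in gives no verdict, so what follows are my own checks.

- **Vase:** I gripped the neck at 40 N, and the highest set-down force I read was about 15 N. In the top picture the vase is within about 1 mm of the ring's centre.
- **Seal:** It points at about -91°, straight at the pivot. The top view's edges read about -89.5° and the side view about -91.7°. The top camera also reads x about 2 mm low, and I allowed for that.
- **Mirror:** I held the tab at 25 N and turned it by 45.2° (q ≈ 0.79). The glass normal is at 43.9° by the tool's reading, against a target of 44.0°. A looser fit to the frame's corners in the side picture gave 45.1°, about 1° off and within that fit's uncertainty. I had no picture from the stand's camera, so "seal in the middle of the mirror" rests on this geometry.
- **Everything else:** Everything I could see in the last pictures had not moved. The arm hid part of the top view, including the vase, so my last full view of the vase was just before I gripped the tab.

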